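# Shut down the drying-cabinet switch box

### The job

Shut the drying cabinet's switch box down for the night. First lift the unfired clay snail off the box's raised key and set it down gently, upright, on a free part of the plywood ware board, then flip every toggle under the hood off with one single finger drag along the row (do not take the finger away part-way), and last press that raised key fully down so that the other key pops up. Leave all the other pieces where they are.

Things in the scene. Friction and masses are not known exactly. Their poses are not given: they have to be found in the camera images.
- switch_box: Fixed painted grey switch box, 205 x 350 mm; x, y and yaw (within 0.28 rad) vary. Origin on its underside (table level), below the row of toggle pivots; y runs along the row, -x is the front (key) side, z up. Flat deck at z = 50 mm, from x = -130 to 75 mm, y = -175 to 175 mm. A thin fixed hood covers the toggles (see hood_lip).
- row (a point): Middle of the toggle row, on the deck (box x = 0, y = 0, z = 50 mm). The four pivots lie on the deck at box y = -108, -36, 36, 108 mm. The off direction is box +y.
- hood_lip (a point): Middle of the hood's rolled front lip (8 mm round), box x = -21, y = 0, z = 137 mm. The roof runs level from it back to a wall at x = 67 mm, 133 to 140 mm above the table; open at the front and both ends. An upright finger in front of the lip cannot reach the toggles: lean the tool some 35 to 45 degrees, gripper toward the box's front, tips pointing back and down in under the lip.
- toggle1 (a joint): Toggle 1 of 4, pivot at box y = -108 mm. 0 rad = on (leans 25 deg to box -y, end 52 mm above deck), 1.571 = off (leans 65 deg to +y, top 29 mm above deck); past upright (0.436) it falls to its stop; under 1 N. Black paddle, 22 mm wide (x), 10 thick, reaches 58 mm from the pivot. A finger moving to +y, tip 39 mm above the deck, flips it and clears those off. Starts on.
- toggle2 (a joint): Toggle 2 of 4, pivot at box y = -36 mm. 0 rad = on (leans 25 deg to box -y, end 52 mm above deck), 1.571 = off (leans 65 deg to +y, top 29 mm above deck); past upright (0.436) it falls to its stop; under 1 N. Black paddle, 22 mm wide (x), 10 thick, reaches 58 mm from the pivot. A finger moving to +y, tip 39 mm above the deck, flips it and clears those off. Starts on or off.
- toggle3 (a joint): Toggle 3 of 4, pivot at box y = 36 mm. 0 rad = on (leans 25 deg to box -y, end 52 mm above deck), 1.571 = off (leans 65 deg to +y, top 29 mm above deck); past upright (0.436) it falls to its stop; under 1 N. Black paddle, 22 mm wide (x), 10 thick, reaches 58 mm from the pivot. A finger moving to +y, tip 39 mm above the deck, flips it and clears those off. Starts on or off.
- toggle4 (a joint): Toggle 4 of 4, pivot at box y = 108 mm. 0 rad = on (leans 25 deg to box -y, end 52 mm above deck), 1.571 = off (leans 65 deg to +y, top 29 mm above deck); past upright (0.436) it falls to its stop; under 1 N. Black paddle, 22 mm wide (x), 10 thick, reaches 58 mm from the pivot. A finger moving to +y, tip 39 mm above the deck, flips it and clears those off. Starts on.
- key_standby_top (a point): Centre of the top face of the grey raised flat key (56 mm in box x, 70 mm in box y) in front of the toggles, at box x = -90, y = +50 mm; the snail stands on it at the start. Top is at z = 70 mm when up, 58 mm when down.
- key_standby (a joint): Travel of that raised flat key in m: 0 = up (at the start), 0.012 = fully down. It stays where it is put; about 4 N push it down. Rigidly interlocked with the other key: the one goes up as the other goes down.
- key_run_top (a point): Centre of the top face of the other key (same size, with a rib 40 x 8 mm, 4 mm high, on top), at box x = -90, y = -50 mm.
- key_run (a joint): Travel of the ribbed key in m: 0.012 = down (at the start), 0 = fully up; always 0.012 minus key_standby.
- snail: Small unfired clay snail, 79 mm long (own y), 16 mm thick (own x), 38 mm high, about 60 g, standing upright on the raised key with its length within 0.6 rad of the box's x axis. Origin at the centre of its underside, z up. Grip it across its 16 mm thickness.
- ware_board: Fixed plywood ware board, 130 (x) x 200 (y) mm, on cleats, top at z = 22 mm; left or right of the box (changes places with the lidded dish). Origin under its centre at table level. The mushroom stands on its +y half; the -y half is free.
- mushroom: Clay mushroom, 62 x 64 mm, 60 mm high, loose on the ware board. Origin at the centre of its underside. Bystander.
- heart: Flat clay heart, 55 x 61 x 12 mm, lying loose on the hood roof. Origin at the centre of its underside. Bystander.
- vase: Clay cylinder vase, 111 mm wide, 199 mm tall, loose on the table beside the box's +y end. Origin at the centre of its underside. Bystander.
- pumpkin: Clay pumpkin, 121 mm wide, 103 mm tall, loose on the table beside the box's -y end. Origin at the centre of its underside. Bystander.
- lidded_dish: Oval clay dish, 103 x 166 x 37 mm, loose on the table on the side where the ware board is not. Origin at the centre of its underside. Bystander.

How it is judged (in metres and radians):
On the way, in this order (a step that is already met when the one before it is completed fails the run):
1. the snail stands upright on the ware board, let go and still (x of snail in the frame of ware_board between -0.06 and 0.06 m and y of snail in the frame of ware_board between -0.095 and 0.095 m and z of snail in the frame of ware_board between 0.017 and 0.028 m and angle between snail's own z axis and vertical below 0.25 rad and linear speed of snail below 0.03 m/s and contact force between the fingers and snail below 0.05 N and contact force between snail and mushroom below 0.05 N), for 0.2 s.
2. all four toggles are off (value of joint each of toggle1, toggle2, toggle3, toggle4 above 1.4 rad), for 0.1 s.
3. the raised key is fully down and the ribbed key has popped up (value of joint key_standby above 0.0105 m and value of joint key_run below 0.0015 m), for 0.1 s.
At the end, for the whole second after the job is handed in: The snail stands upright (within 0.25 rad), still and let go on the ware board (origin within 60 x 95 mm of the board's centre, not against the mushroom); all four toggles are off (over 1.4 rad); the flat key is down (over 10.5 mm) and the ribbed key up (under 1.5 mm) (all of step 1 and all of step 2 and all of step 3); the robot touches nothing.
It fails at once if the finger is taken away from the row (TCP over 200 mm above the table, in front of box x = -140 mm, or beyond box y = +-250 mm) while only part of the toggles has been flipped off ((z of the grasp point in the frame of switch_box above 0.2 m or x of the grasp point in the frame of switch_box below -0.14 m or y of the grasp point in the frame of switch_box below -0.25 m or y of the grasp point in the frame of switch_box above 0.25 m) and ((value of joint toggle1 above 0.9 rad and value of joint toggle4 below 0.4 rad) or (value of joint toggle4 above 0.9 rad and value of joint toggle1 below 0.4 rad) or (value of joint each of toggle1, toggle4 above 0.9 rad and value of joint any of toggle2, toggle3 below 0.4 rad))).
It fails at once if the snail is dropped (moving over 0.5 m/s without the fingers on it) (linear speed of snail above 0.5 m/s and contact force between the fingers and snail below 0.05 N).
It fails at once if the snail is tipped over (more than 0.8 rad) (angle between snail's own z axis and vertical above 0.8 rad).
It fails at once if another piece is moved by more than 25 mm or tilted by more than 0.35 rad (distance of any of mushroom, heart, vase, pumpkin, lidded_dish from where it was at the start of the episode above 0.025 m or angle between any of mushroom, heart, vase, pumpkin, lidded_dish's own z axis and vertical above 0.35 rad).
It also fails if it takes over 58 s, if anything falls off the work surface, if the arm or the gripper's body presses on something with over 40 N, if the wrist force passes 120 N, or if a joint passes its speed limit or range.

### The arm

A 7-joint arm with a two-finger parallel gripper is mounted at the origin on the work surface; the furniture and walls round the work are solid. World frame = base frame: x ahead of the robot, y to its left, z up, the work surface at z = 0. Lengths are in mm, angles in rad, forces in N, time in s.
With the tool pointing down it reaches from about 400 to 875 mm from the base axis. Payload 4.4 kg.
Tool frame: the origin (TCP) lies between the finger pads, 19 mm behind the fingertips; this is the grasp point; z points along the fingers, y is the line along which they close (so a half turn about z gives the same grasp; the last joint's range is limited). The gripper opens to 85 mm and grips with 20 to 120 N. Pads are 22 mm wide; open, the fingers measure 114 mm over their backs; the gripper's body (76 mm by 85 mm) begins 54 mm behind the grasp point. The pads swing forward as they close: fully open they stand 13 mm farther back than shut.
Start: joints at [-1.287, 0.628, 0.038, 1.517, -0.027, 0.996, -0.02], TCP at [222.739, 610.659, 250.013] pointing down, gripper open.
Joint ranges: [-3.06, 3.06], [-0.37, 2.12], [-1.25, 1.32], [0.18, 2.47], [-1.1, 4.24], [0.23, 1.98], [-2.94, 2.94]. Speed limits (rad/s): [2.57, 2.57, 3.14, 3.14, 3.14, 3.14, 3.14].

### API

Orientations are given as [roll, pitch, yaw] about the fixed x, y, z axes, in that order (R = Rz(yaw) Ry(pitch) Rx(roll)).
In Python, from cell import telemetry, eyes, ctrl, finder gives the robot as it stands.
- The arm moves only by the tool move_arm, never from a script. Its argument "steps" is a list of rows, each a list of 7 numbers: the turn, a rotation vector about the world's x, y, z in degrees, then the shift along the world's x, y, z in m, then the finger opening in m, from 0 to 0.0854. A call has 1 to 5 rows; each row shifts and turns the commanded pose from where the row before left it; what a row does not reach is not made up. A row lasts 1/10 s, in which the tool goes at most 50 mm and 8.59 degrees, less where a joint would pass 70% of its speed; a pose out of reach is approached as far as the arm can. A call with a gripper value outside its range is refused whole. The fingers move at their own pace and stop on an object; the grip force is fixed at half the most. Time passes only in rows, so rows that do not move let the fingers close. It gives the time, the measured TCP pose, the force, the opening and the grip force at its end, in the units of the state.
- telemetry.read_state(): the state, without advancing time (a new reading comes with each control period).
- eyes.get_image(name): name is "side" or "top" or "wrist"; returns (picture, depth): 420x560x3 uint8, blue, green, red; 420x560 float32, mm along the optical axis (not along the pixel's ray), 0 where there is no reading.
- eyes.calibration(name): a dict with "fx", "fy", "cx", "cy" (pixels), "position" and "attitude" of the camera in the world. Camera axes: x right, y down, z forward; pixel columns grow to the right and rows downward; lengths in mm; the calibration is good to about 2 mm. A picture is of the moment at which its call begins: read the wrist's pose just before it. calibration takes no time and is no camera call; for the wrist camera it gives the pose at the moment of the call.
- ctrl.finish_job(): hands the job in; it is judged then, once.
Trained networks look in the newest picture that a camera, given by its name, has taken for a name from the list of things; names that differ only in an ending like _2 or _b are one class to them, and where a whole thing is asked for, a point or a joint stands for the part that bears it (a point fixed in the world has none). Each returns a list of dicts, best first, with "confidence" (0 to 1); they miss things now and then, are a little off and sometimes report something else, mostly with a low value. They report only what shows in the picture. A call takes as long as a camera call.
- finder.boxes_of(camera, name): "location" ([x, y, z] in mm, in the coordinates of the camera as it stood for that picture, good to about 4 mm: the middle of the surface that is visible of it).
- finder.cut_out(camera, name): "mask" (420x560 bool, what is visible of it).
- finder.pinpoint(camera, name): "location" ([x, y, z] in mm, in the coordinates of the camera as it stood for that picture, good to about 4 mm: a listed point, or the origin of a listed thing).
The state is a dict: "clock": time; "qpos": joint angles; "qd": joint speeds; "tau": joint torques, N m; "eef_pos": TCP position; "tool_rot": TCP orientation; "force": force on the tool from outside, world axes, zero at the start; "torque": the same for the moment, N m; "width": finger opening in mm; "gripper_force": force on a finger pad.
Only numpy, scipy, OpenCV 4.12 (cv2) and the standard library are available. Lean on these libraries where they do the work, as an engineer would, in place of code of your own. Each camera call takes 0.05 s, during which the arm holds its last target. There are 200 camera calls.

## Working session

There is one attempt and no reset: what is moved stays moved. The work goes in short steps, Python scripts to look and compute and a tool call to move; the robot and the scene stay as the last step left them, time stands still between calls to the robot, and variables do not carry over. Pictures are saved under pics/ and viewed, at most 10 in all, crops included, and the job is handed in when it is done.

Besides the shell and the picture viewer there is one more tool, called after "Request:" in YAML: its name, and indented under it one key for each argument. move_arm: Moves the arm, as the interface text tells. Its arguments: {"type":"object","properties":{"steps":{"type":"array"}},"required":["steps"]}

```bash
mkdir -p pics; cat > h.py <<'E'
import numpy as np, cv2
from scipy.spatial.transform import Rotation as R
from cell import telemetry, eyes, ctrl, finder
def cam(n):
    c=eyes.calibration(n); return c
def rot(c):
    a=np.array(c["attitude"],float)
    return a if a.shape==(3,3) else (R.from_euler('xyz',a).as_matrix() if a.size==3 else R.from_quat(a).as_matrix())
def w(c,p): return rot(c)@np.array(p)+np.array(c["position"])
def cloud(c,d):
    v,u=np.mgrid[0:420,0:560]
    P=np.stack([(u-c["cx"])/c["fx"]*d,(v-c["cy"])/c["fy"]*d,d],-1)
    return P@rot(c).T+np.array(c["position"])
E
python3 - <<'E'
from h import *
for n in ["top","side"]:
    im,d=eyes.get_image(n); c=cam(n); print(n,c)
    cv2.imwrite(f"pics/{n}0.png",im); np.save(f"{n}0.npy",d)
    for t in ["switch_box","row","hood_lip","key_standby_top","key_run_top","snail","ware_board","mushroom","heart","vase","pumpkin","lidded_dish"]:
        r=finder.pinpoint(n,t)
        print(t,[(np.round(w(c,q["location"])).astype(int).tolist(),round(q["confidence"],2)) for q in r[:2]])
s=telemetry.read_state();print(s["clock"],s["eef_pos"],s["tool_rot"],s["width"])
E
```

```text
top {'fx': 522.5178463575185, 'fy': 522.5178463575185, 'cx': 276.8852221488188, 'cy': 211.14178465598104, 'position': array([ 261.81355698,   57.68659239, 1479.17814555]), 'attitude': array([-2.91456265e+00,  1.33866356e-03, -1.66289361e+00])}
switch_box [([579, -11, 2], 0.63)]
row [([584, -15, 52], 0.57), ([572, -294, 3], 0.36)]
hood_lip [([560, -12, 137], 0.85)]
key_standby_top [([496, 45, 70], 0.75), ([456, 445, 23], 0.68)]
key_run_top [([484, -52, 57], 0.75)]
snail [([456, 442, 22], 0.65), ([497, 46, 68], 0.55)]
ware_board [([427, 390, 0], 0.9)]
mushroom [([455, 442, 22], 0.62)]
heart [([617, -38, 138], 0.88), ([432, 388, 4], 0.33)]
vase [([617, -38, 140], 0.71), ([648, 257, 0], 0.56)]
pumpkin [([574, -293, 1], 0.59), ([432, 391, 0], 0.46)]
lidded_dish [([428, -330, 1], 0.74)]
side {'fx': 430.42281377753255, 'fy': 430.42281377753255, 'cx': 277.22667391622605, 'cy': 216.91913027742564, 'position': array([ 509.01556746, -980.27616625,  533.30412235]), 'attitude': array([-1.95889808,  0.00491426, -0.05718456])}
switch_box [([583, -17, -1], 0.75), ([487, -59, 58], 0.16)]
row [([584, -16, 53], 0.85)]
hood_lip [([558, -11, 135], 0.91)]
key_standby_top [([494, 41, 70], 0.85)]
key_run_top [([572, -289, -3], 0.63), ([484, -57, 56], 0.53)]
snail [([499, 43, 71], 0.69)]
ware_board [([436, 384, 3], 0.65)]
mushroom [([556, -12, 136], 0.74), ([456, 438, 25], 0.52)]
heart [([619, -42, 140], 0.6)]
vase []
pumpkin [([574, -293, 1], 0.68), ([497, 40, 71], 0.17)]
lidded_dish [([428, -339, 2], 0.76)]
1.3 [222.76108715 610.65102728 250.02535757] [ 3.14157809e+00 -1.76511748e-05  2.79174929e+00] 85.19567471813468
```

```bash
python3 - <<'E'
from h import *
c=cam("top"); P=cloud(c,np.load("top0.npy"))
x,y,z=P[...,0],P[...,1],P[...,2]
def rect(m,t):
    k=cv2.minAreaRect(P[m][:,:2].astype(np.float32)); print(t,m.sum(),np.round(k[0],1),np.round(k[1],1),round(k[2],2),P[m][:,2].mean().round(1))
m=(abs(x-590)<110)&(abs(y+15)<200)
rect(m&(abs(z-138)<8),"roof")
rect((abs(z-50)<4)&m|(m&(abs(z-138)<4)),"deck+")
s=(np.hypot(x-497,y-44)<50)&(z>78)&(z<120)&(x<545)
rect(s,"snail")
q=P[s][:,:2]; e,v=np.linalg.eigh(np.cov(q.T)); print(q.mean(0),v[:,1],np.sqrt(e),P[s][:,2].max())
rect((abs(x-427)<100)&(abs(y-388)<130)&(abs(z-22)<5),"board")
rect((abs(x-455)<50)&(abs(y-442)<50)&(z>35)&(z<75),"mush")
rect((abs(x-648)<90)&(abs(y-257)<90)&(z>100)&(z<215),"vase")
rect((abs(x-572)<90)&(abs(y+292)<90)&(z>30),"pumpkin")
rect((abs(x-428)<90)&(abs(y+333)<110)&(z>10)&(z<60),"dish")
print(telemetry.read_state()["qpos"])
E
```

```text
roof 4202 [606.  -17.2] [350.4  97.9] 83.49 140.4
deck+ 5698 [558.6 -12. ] [350.2 193. ] 83.69 95.9
snail 134 [492.   46.9] [41.1 75.9] 1.62 93.1
[498.2265747   44.35728549] [-0.26826183  0.96334604] [ 5.36211192 19.8030298 ] 112.58623665714299
board 2601 [432.2 388.8] [200.3 130.4] 87.17 22.6
mush 115 [453.2 444.6] [60.3 60.2] 89.03 71.0
vase 1249 [646.4 260.7] [102.5 102.5] 61.17 168.0
pumpkin 1277 [ 566.6 -300.8] [143.5 114.7] 63.16 67.1
dish 1682 [ 429.7 -344.6] [194.7 176.1] 89.9 25.1
[-1.28678779  0.62838622  0.03852448  1.51739205 -0.02699363  0.99631838
 -0.01999366]
```

View pics/top0.png

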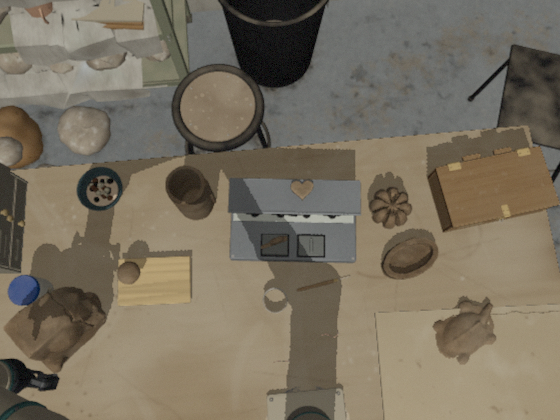

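View pics/side0.png

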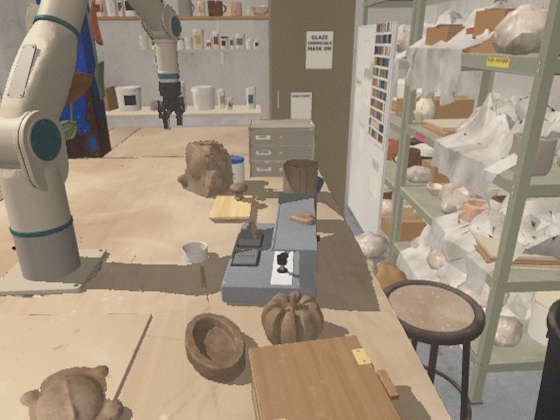

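Request:
move_arm:
  steps:
    - [0,0,0,0.02,-0.04,0.02,0.0854]
    - [0,0,0,0.02,-0.04,0.02,0.0854]
    - [0,0,0,0.02,-0.042,0.015,0.0854]
    - [0,0,0,0.02,-0.044,0.01,0.0854]
    - [0,0,0,0.02,-0.045,0.0,0.0854]

```text
clock: 1.8
eef_pos: [324.0, 398.8, 316.7]
tool_rot: [3.138, 0.001, 2.792]
force: [1.5, -0.6, 0.2]
width: 85.4
gripper_force: 0.0
```

Request:
move_arm:
  steps:
    - [0,0,0,0.02,-0.045,0.0,0.0854]
    - [0,0,0,0.02,-0.045,0.0,0.0854]
    - [0,0,0,0.02,-0.045,0.0,0.0854]
    - [0,0,0,0.02,-0.045,0.0,0.0854]
    - [0,0,0,0.02,-0.045,0.0,0.0854]

```text
clock: 2.3
eef_pos: [423.3, 172.8, 315.4]
tool_rot: [3.141, 0.001, 2.792]
force: [1.5, 0.2, 0.0]
width: 85.5
gripper_force: 0.0
```

Request:
move_arm:
  steps:
    - [0,0,0,0.02,-0.045,0.0,0.0854]
    - [0,0,0,0.01,-0.02,0.0,0.0854]
    - [0,0,0,0,0,0,0.0854]

```text
clock: 2.6
eef_pos: [454.2, 105.7, 315.3]
tool_rot: [-3.141, 0.002, 2.784]
force: [-0.6, 0.1, 0.1]
width: 85.2
gripper_force: 0.0
```

```bash
python3 - <<'E'
from h import *
im,d=eyes.get_image("wrist"); c=cam("wrist"); cv2.imwrite("pics/w1.png",im); np.save("w1.npy",d)
s=telemetry.read_state();print(s["clock"],s["eef_pos"],s["tool_rot"],c["position"],c["attitude"])
for t in ["row","hood_lip","key_standby_top","key_run_top","snail"]:
    r=finder.pinpoint("wrist",t); print(t,[(np.round(w(c,q["location"])),round(q["confidence"],2)) for q in r[:2]])
P=cloud(c,d)
for q in finder.cut_out("wrist","snail")[:2]:
    m=q["mask"]&(P[...,2]>76)&(P[...,2]<125); A=P[m]
    if m.sum()<50: continue
    for lo,hi in [(76,125),(76,90),(90,100),(100,125)]:
        B=A[(A[:,2]>lo)&(A[:,2]<hi)][:,:2].astype(np.float32)
        if len(B)>20: k=cv2.minAreaRect(B); print(q["confidence"],lo,len(B),k,B.mean(0))
E
```

```text
2.65 [453.24474449 108.28058072 315.16594259] [3.14142227e+00 3.84566863e-04 2.78788923e+00] [391.04198117 130.67200511 438.93227708] [ 2.87375888e+00 -3.05780062e-04  1.21729557e+00]
row [(array([582., -14.,  52.]), 0.74), (array([560., -12., 138.]), 0.71)]
hood_lip [(array([563.,  -8., 137.]), 0.96)]
key_standby_top [(array([498.,  47.,  75.]), 0.74)]
key_run_top [(array([483., -55.,  54.]), 0.85)]
snail [(array([502.,  49.,  72.]), 0.72), (array([583., -19.,  -2.]), 0.45)]
0.81 76 767 ((498.8500061035156, 48.08427810668945), (15.191855430603027, 76.61540222167969), 15.212899208068848) [497.42484   47.043423]
0.81 76 344 ((497.677490234375, 47.73881912231445), (13.581168174743652, 76.54496765136719), 16.358057022094727) [495.20258  53.18451]
0.81 90 159 ((501.1920166015625, 39.73219299316406), (15.05512809753418, 38.17987823486328), 15.212898254394531) [497.20352  45.22069]
0.81 100 264 ((500.96759033203125, 39.88494873046875), (14.198031425476074, 29.706100463867188), 15.880239486694336) [500.4542   40.13914]
```

View pics/w1.png

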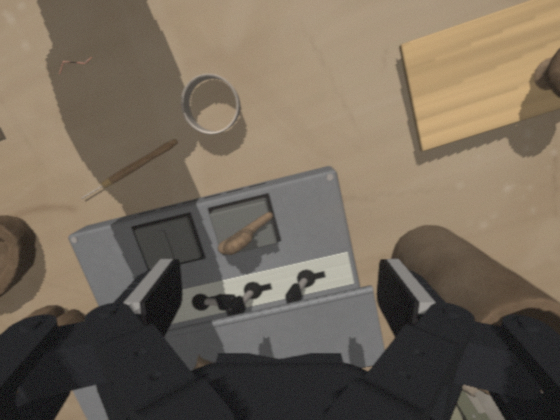

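Request:
move_arm:
  steps:
    - [0,0,-8,0.007,-0.01,-0.01,0.05]
    - [0,0,-8,0.007,-0.01,-0.014,0.05]
    - [0,0,-8,0.007,-0.01,-0.014,0.05]
    - [0,0,-8,0.007,-0.01,-0.014,0.05]
    - [0,0,-8,0.007,-0.01,-0.014,0.05]

```text
clock: 3.45
eef_pos: [487.9, 60.3, 248.5]
tool_rot: [3.141, -0.0, 2.09]
force: [0.6, 0.3, -0.1]
width: 50.3
gripper_force: 0.0
```

Request:
move_arm:
  steps:
    - [0,0,-8,0.007,-0.01,-0.014,0.05]
    - [0,0,-6.5,0.004,-0.005,-0.01,0.05]
    - [0,0,0,0,0,0,0.05]
    - [0,0,0,0,0,0,0.05]

```text
clock: 3.85
eef_pos: [498.5, 45.5, 225.0]
tool_rot: [-3.141, -0.0, 1.844]
force: [-0.5, 0.7, -0.1]
width: 50.1
gripper_force: 0.0
```

```bash
python3 - <<'E'
from h import *
im,d=eyes.get_image("wrist"); c=cam("wrist"); cv2.imwrite("pics/w2.png",im); np.save("w2.npy",d)
s=telemetry.read_state();print(s["clock"],s["eef_pos"],s["tool_rot"],s["qpos"],s["width"])
T=R.from_euler('xyz',s["tool_rot"]).as_matrix();print("tool y",T[:,1])
P=cloud(c,d)
for q in finder.cut_out("wrist","snail")[:1]:
    m=q["mask"]&(P[...,2]>76)&(P[...,2]<125); A=P[m]
    for lo,hi in [(76,125),(76,90),(90,100),(100,125)]:
        B=A[(A[:,2]>lo)&(A[:,2]<hi)][:,:2].astype(np.float32)
        if len(B)>20: print(q["confidence"],lo,len(B),cv2.minAreaRect(B),B.mean(0))
E
```

```text
3.9 [498.66107621  45.62987074 225.35250246] [ 3.14130329e+00 -5.15385932e-04  1.84430517e+00] [-0.42184043  0.47681624  0.39512382  1.96261992 -0.26263683  0.75128378
  0.40049594] 49.524102400310646
tool y [9.62829046e-01 2.70111356e-01 2.89366356e-04]
0.82 76 1263 ((500.35321044921875, 45.22456359863281), (15.08259391784668, 75.93168640136719), 14.092798233032227) [499.86902  46.60479]
0.82 76 518 ((500.0264892578125, 45.142581939697266), (14.384857177734375, 75.92943572998047), 14.034412384033203) [496.71347  56.98246]
0.82 90 191 ((502.7032470703125, 36.36077117919922), (14.840493202209473, 38.149085998535156), 14.092798233032227) [500.1587    46.519093]
0.82 100 554 ((502.4557800292969, 36.380523681640625), (14.281785011291504, 30.729581832885742), 16.141016006469727) [502.7197   36.93115]
```

Request:
move_arm:
  steps:
    - [0,0,0,0.0025,-0.0045,-0.04,0.05]
    - [0,0,0,0,0,-0.04,0.05]
    - [0,0,0,0,0,-0.03,0.05]
    - [0,0,0,0,0,-0.015,0.05]
    - [0,0,0,0,0,-0.007,0.05]

```text
clock: 4.45
eef_pos: [500.7, 40.7, 92.1]
tool_rot: [-3.14, -0.001, 1.842]
force: [0.3, -0.0, -0.8]
width: 50.2
gripper_force: 0.0
```

Request:
move_arm:
  steps:
    - [0,0,0,0,0,0,0.03]
    - [0,0,0,0,0,0,0.02]
    - [0,0,0,0,0,0,0.01]
    - [0,0,0,0,0,0,0.005]
    - [0,0,0,0,0,0,0.005]

```text
clock: 4.95
eef_pos: [502.1, 40.3, 93.9]
tool_rot: [3.139, 0.0, 1.841]
force: [0.7, 0.9, 2.0]
width: 14.3
gripper_force: 59.6
```

Request:
move_arm:
  steps:
    - [0,0,0,0,0,0.01,0.005]
    - [0,0,0,0,0,0.02,0.005]
    - [0,0,0,0,0,0.03,0.005]
    - [0,0,0,-0.005,0.015,0.02,0.005]
    - [0,0,0,-0.008,0.03,0.005,0.005]

```text
clock: 5.45
eef_pos: [489.9, 83.1, 180.9]
tool_rot: [3.137, 0.002, 1.836]
force: [0.0, 0.2, -1.1]
width: 14.5
gripper_force: 59.2
```

Request:
move_arm:
  steps:
    - [0,0,0,-0.01,0.04,0,0.005]
    - [0,0,0,-0.01,0.04,0,0.005]
    - [0,0,0,-0.01,0.04,0,0.005]
    - [0,0,0,-0.01,0.04,0,0.005]
    - [0,0,0,-0.01,0.04,0,0.005]

```text
clock: 5.95
eef_pos: [437.3, 286.6, 178.6]
tool_rot: [-3.141, -0.0, 1.841]
force: [0.1, -0.3, -0.9]
width: 13.9
gripper_force: 59.2
```

Request:
move_arm:
  steps:
    - [0,0,0,-0.006,0.03,0,0.005]
    - [0,0,0,-0.002,0.015,0,0.005]
    - [0,0,0,0,0,-0.01,0.005]
    - [0,0,0,0,0,-0.03,0.005]
    - [0,0,0,0,0,-0.03,0.005]

```text
clock: 6.45
eef_pos: [431.4, 327.6, 107.5]
tool_rot: [3.14, 0.001, 1.838]
force: [0.5, -0.2, -1.0]
width: 14.0
gripper_force: 59.2
```

```bash
python3 - <<'E'
from h import *
im,d=eyes.get_image("side"); cv2.imwrite("pics/s2.png",cv2.resize(im[100:320,130:350],None,fx=2.5,fy=2.5))
s=telemetry.read_state();print(s["clock"],s["eef_pos"],s["tool_rot"],s["width"],s["gripper_force"])
E
```

```text
6.5 [428.66927134 325.70776477 102.96512238] [-3.13503043  0.00468533  1.83777196] 14.507517926612918 59.110903507098556
```

View pics/s2.png

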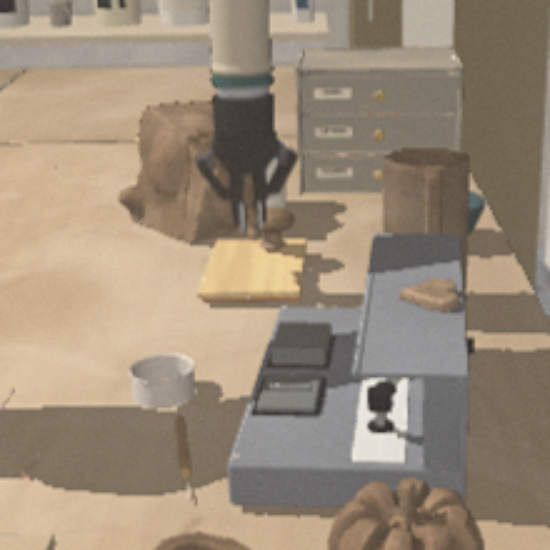

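Request:
move_arm:
  steps:
    - [0,0,0,0,0,-0.02,0.005]
    - [0,0,0,0,0,-0.015,0.005]
    - [0,0,0,0,0,-0.01,0.005]
    - [0,0,0,0,0,-0.004,0.005]
    - [0,0,0,0,0,0,0.005]

```text
clock: 7.0
eef_pos: [430.5, 329.2, 59.0]
tool_rot: [-3.141, 0.001, 1.839]
force: [0.8, 0.3, -0.7]
width: 14.2
gripper_force: 59.2
```

Request:
move_arm:
  steps:
    - [0,0,0,0,0,-0.008,0.005]
    - [0,0,0,0,0,-0.003,0.005]
    - [0,0,0,0,0,-0.0015,0.005]
    - [0,0,0,0,0,0,0.005]

```text
clock: 7.4
eef_pos: [430.2, 330.2, 46.5]
tool_rot: [3.142, -0.0, 1.841]
force: [-0.0, -0.4, -0.4]
width: 14.4
gripper_force: 59.2
```

Request:
move_arm:
  steps:
    - [0,0,0,0,0,-0.001,0.005]
    - [0,0,0,0,0,0,0.005]
    - [0,0,0,0,0,0,0.005]

```text
clock: 7.7
eef_pos: [430.3, 330.3, 46.2]
tool_rot: [3.141, -0.001, 1.84]
force: [-0.8, -1.0, 5.6]
width: 14.3
gripper_force: 60.0
```

Contact felt. Release in small steps and lift.

Request:
move_arm:
  steps:
    - [0,0,0,0,0,0,0.018]
    - [0,0,0,0,0,0,0.025]
    - [0,0,0,0,0,0,0.04]
    - [0,0,0,0,0,0,0.05]
    - [0,0,0,0,0,0,0.05]

```text
clock: 8.2
eef_pos: [430.2, 330.2, 45.4]
tool_rot: [-3.142, 0.0, 1.841]
force: [0.1, 0.5, -0.1]
width: 49.8
gripper_force: 0.0
```

Request:
move_arm:
  steps:
    - [0,0,0,0,0,0.02,0.05]
    - [0,0,0,0,0,0.04,0.05]
    - [0,0,0,0,0,0.05,0.05]
    - [0,0,0,0,0,0.05,0.05]
    - [0,0,0,0,0,0.04,0.0]

```text
clock: 8.7
eef_pos: [430.6, 330.2, 248.3]
tool_rot: [3.14, -0.001, 1.84]
force: [0.8, 1.6, -0.3]
width: 36.7
gripper_force: 0.0
```

```bash
python3 - <<'E'
from h import *
im,d=eyes.get_image("wrist"); c=cam("wrist")
P=cloud(c,d); s=telemetry.read_state();print(s["clock"],s["eef_pos"],s["tool_rot"],s["qpos"])
for t in ["snail","ware_board","mushroom","vase"]:
    r=finder.pinpoint("wrist",t); print(t,[(np.round(w(c,q["location"])),round(q["confidence"],2)) for q in r[:2]])
for q in finder.cut_out("wrist","snail")[:1]:
    m=q["mask"]&(P[...,2]>27)&(P[...,2]<90); print(cv2.minAreaRect(P[m][:,:2].astype(np.float32)),np.percentile(P[m][:,2],98))
E
```

```text
8.75 [433.60293542 331.80046675 253.92126514] [ 3.13070117 -0.00521819  1.83989234] [-1.02302743  0.50697144  0.47753327  1.82500003 -0.29854136  0.86843079
 -0.13562646]
snail [(array([435., 338.,  29.]), 0.59)]
ware_board [(array([438., 394.,   1.]), 0.56)]
mushroom [(array([458., 452.,  26.]), 0.77)]
vase [(array([652., 255.,   6.]), 0.6)]
((434.548828125, 337.4766845703125), (14.77585506439209, 75.70830535888672), 16.636455535888672) 63.82147512512761
```

Request:
move_arm:
  steps:
    - [0,0,6,0.004,-0.03,0,0]
    - [0,0,6,0.004,-0.045,0,0]
    - [0,0,6,0.004,-0.045,0,0]
    - [0,0,6,0.004,-0.045,0,0]
    - [0,0,6,0.004,-0.045,0,0]

```text
clock: 9.5
eef_pos: [449.1, 118.2, 243.9]
tool_rot: [-3.138, -0.001, 2.369]
force: [1.4, 0.3, 0.4]
width: -0.1
gripper_force: 0.0
```

Request:
move_arm:
  steps:
    - [0,0,6,0.004,-0.045,0,0]
    - [0,0,6,0.004,-0.045,0,0]
    - [0,0,6,0.004,-0.045,0,0]
    - [0,0,6,0.004,-0.045,0,0]
    - [0,0,6,0.004,-0.045,0,0]

```text
clock: 10.0
eef_pos: [469.1, -106.4, 243.8]
tool_rot: [-3.142, -0.004, 2.892]
force: [-0.2, -0.3, -0.5]
width: 0.2
gripper_force: 0.0
```

Request:
move_arm:
  steps:
    - [0,0,8.1,0,-0.045,0,0]
    - [0,0,0,0,-0.025,0,0]
    - [0,0,0,0,0,0,0]
    - [0,0,0,0,0,0,0]

```text
clock: 10.4
eef_pos: [469.2, -174.8, 243.9]
tool_rot: [3.14, -0.003, 3.027]
force: [0.1, 0.4, -0.7]
width: 0.2
gripper_force: 0.0
```

Request:
move_arm:
  steps:
    - [-0.84,-7.455,0,0,0,0,0]
    - [-0.84,-7.455,0,0,0,0,0]
    - [-0.84,-7.455,0,0,0,0,0]
    - [-0.84,-7.455,0,0,0,0,0]
    - [-0.84,-7.455,0,0,0,0,0]

```text
clock: 10.9
eef_pos: [472.4, -168.2, 254.8]
tool_rot: [3.103, 0.443, 3.038]
force: [0.4, 1.3, -0.3]
width: 0.1
gripper_force: 0.0
```

Request:
move_arm:
  steps:
    - [-0.84,-7.455,0,0,0,0,0]
    - [0,0,0,0,0,0,0]
    - [0,0,0,0,0,0,0]

```text
clock: 11.2
eef_pos: [477.4, -172.4, 275.9]
tool_rot: [3.093, 0.518, 3.035]
force: [0.0, 0.0, 0.0]
width: -0.2
gripper_force: 0.0
```

```bash
python3 - <<'E'
from h import *
s=telemetry.read_state();print(s["clock"],s["eef_pos"],s["qpos"]);print(R.from_euler('xyz',s["tool_rot"]).as_matrix())
im,d=eyes.get_image("wrist"); cv2.imwrite("pics/w3.png",im); c=cam("wrist")
for t in ["row","hood_lip","key_standby_top","key_run_top","switch_box"]:
    r=finder.pinpoint("wrist",t); print(t,[(np.round(w(c,q["location"])),round(q["confidence"],2)) for q in r[:2]])
E
```

```text
11.2 [ 477.40177027 -172.41089016  275.86796722] [ 0.41016648  0.25022678  0.01395203  2.28707621 -1.04191861  0.23718726
  2.87851763]
[[-0.86396626  0.08281725  0.49669267]
 [ 0.09271127  0.9956817  -0.00475184]
 [-0.49494133  0.04194358 -0.86791348]]
row [(array([581., -18.,  51.]), 0.8)]
hood_lip [(array([559., -16., 138.]), 0.64), (array([ 426., -332.,    1.]), 0.57)]
key_standby_top [(array([498.,  41.,  72.]), 0.58), (array([621., -40., 139.]), 0.48)]
key_run_top [(array([485., -57.,  58.]), 0.67)]
switch_box [(array([583., -22.,  -2.]), 0.81)]
```

View pics/w3.png

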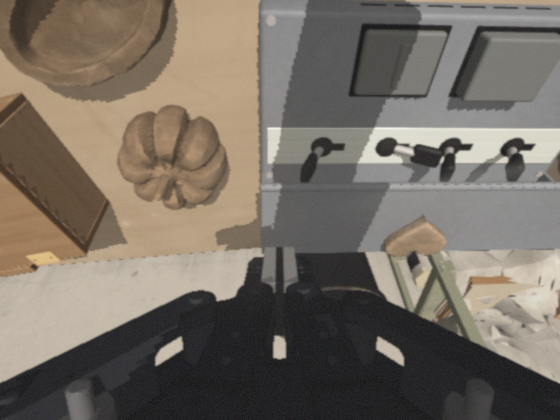

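```bash
cat > kin.py <<'E'
import numpy as np, itertools
from scipy.spatial.transform import Rotation as R
from scipy.optimize import least_squares
S=[([-1.28678779,0.62838622,0.03852448,1.51739205,-0.02699363,0.99631838,-0.01999366],[222.761,610.651,250.025],[3.14157809,0,2.79174929]),
([-0.42184043,0.47681624,0.39512382,1.96261992,-0.26263683,0.75128378,0.40049594],[498.661,45.63,225.35],[3.1413,-.0005,1.8443]),
([-1.02302743,0.50697144,0.47753327,1.82500003,-0.29854136,0.86843079,-0.13562646],[433.6,331.8,253.92],[3.1307,-.0052,1.83989])]
def fk(q,p,s):
    d1,L1,L2,L3,a0,a7=p[:6]
    off=p[6:] if len(p)>6 else np.zeros(2)
    A=R.from_euler('z',s[0]*q[0]+a0)*R.from_euler('y',q[1]); t=np.array([0,0,d1])+A.apply([0,0,L1])
    A=A*R.from_euler('z',s[1]*q[2]); t=t+A.apply([off[0],0,0]); A=A*R.from_euler('y',q[3]); t=t+A.apply([off[1],0,L2])
    A=A*R.from_euler('z',s[2]*q[4])*R.from_euler('y',q[5]); t=t+A.apply([0,0,L3])
    return t,A*R.from_euler('z',s[3]*q[6]+a7)
E
cat > fit.py <<'E'
from kin import *
from cell import telemetry
s=telemetry.read_state(); S.append((s["qpos"],s["eef_pos"],s["tool_rot"]))
best=[]
for sg in itertools.product([-1,1],repeat=4):
  for a7 in (0,1.57,3.14,-1.57):
    def f(p):
        o=[]
        for q,x,r in S:
            t,A=fk(q,p,sg); o+=list(t-x)+list(300*(R.from_euler('xyz',r).inv()*A).as_rotvec())
        return o
    k=least_squares(f,[300,400,400,300,0,a7,0,0],loss='linear'); best.append((k.cost,sg,k.x,np.round(k.fun,1)))
best.sort(key=lambda b:b[0]); 
for b in best[:2]: print(b)
E
python3 fit.py
```

```text
(np.float64(27.603126932244724), (-1, -1, -1, -1), array([ 3.37360643e+02,  5.40132995e+02,  3.81727244e+02,  3.05970589e+02,
       -4.18472161e-02,  1.53033701e+00,  1.50378405e+01,  1.43189062e+00]), array([-0.5, -0.7,  0.9, -0. ,  0. ,  0.4,  1. ,  1.9, -0.3, -0. ,  0. ,
        0.4,  1.4, -1.1, -1.1, -0.1, -0.1,  0.4, -0.1,  1.8,  0.6,  6.2,
       -0.4, -1.2]))
(np.float64(27.603126932246848), (-1, -1, -1, -1), array([ 3.37360641e+02,  5.40132996e+02,  3.81727244e+02,  3.05970590e+02,
       -4.18472167e-02,  1.53033701e+00,  1.50378383e+01,  1.43188906e+00]), array([-0.5, -0.7,  0.9, -0. ,  0. ,  0.4,  1. ,  1.9, -0.3, -0. ,  0. ,
        0.4,  1.4, -1.1, -1.1, -0.1, -0.1,  0.4, -0.1,  1.8,  0.6,  6.2,
       -0.4, -1.2]))
```

```bash
cat > plan.py <<'E'
from kin import *
from cell import telemetry
p=np.array([337.36,540.13,381.73,305.97,-.04185,1.5303,15.04,1.43]); sg=(-1,)*4
lo=np.array([-3.06,-.37,-1.25,.18,-1.1,.23,-2.94]);hi=np.array([3.06,2.12,1.32,2.47,4.24,1.98,2.94])
O=np.array([581.5,-14.5,0]);yaw=-.112
bx=np.array([np.cos(yaw),np.sin(yaw),0]);by=np.array([-bx[1],bx[0],0])
def pose(x,y,z,th,fl=1):
    th=np.radians(th); zt=np.sin(th)*bx-np.cos(th)*np.array([0,0,1]); yt=fl*by
    return O+x*bx+y*by+[0,0,z], R.from_matrix(np.c_[np.cross(yt,zt),yt,zt])
mid=(lo+hi)/2
def ik(T,q0,w=0.0):
    f=lambda q:np.r_[fk(q,p,sg)[0]-T[0],300*(T[1].inv()*fk(q,p,sg)[1]).as_rotvec(),w*(q-q0)]
    k=least_squares(f,np.clip(q0,lo+.01,hi-.01),bounds=(lo,hi)); return k.x,np.abs(f(k.x)[:6]).max()
E
python3 - <<'E'
from plan import *
rng=np.random.default_rng(0); q=telemetry.read_state()["qpos"]
for th in (38,45):
  for fl in (1,-1):
    r=[]
    for _ in range(25):
        k,e=ik(pose(-20,-172,105,th,fl),rng.uniform(lo,hi))
        if e>1: continue
        m=[np.minimum(k-lo,hi-k).min()]; kk=k
        for y in (-90,0,80,150):
            kk,e=ik(pose(-20,y,105,th,fl),kk,1.)
            m.append(np.minimum(kk-lo,hi-kk).min() if e<4 else -1)
        r.append((min(m),k.round(2),kk.round(2)))
    r.sort(key=lambda a:-a[0])
    print(th,fl,len(r),*r[:3],sep="\n ")
E
```

```text
38
 1
 11
 (np.float64(0.0667022387610432), array([ 0.92,  0.9 , -0.77,  2.36,  2.68,  0.66, -0.65]), array([ 0.16,  0.95, -0.87,  2.28,  2.15,  1.06, -0.85]))
 (np.float64(0.06670218220789792), array([ 0.91,  0.89, -0.76,  2.36,  2.68,  0.66, -0.66]), array([ 0.16,  0.95, -0.86,  2.28,  2.15,  1.05, -0.85]))
 (np.float64(0.0667021298705417), array([ 0.17,  0.76,  0.31,  2.36,  3.71,  0.71, -1.94]), array([-0.69,  0.78,  0.37,  2.28,  2.96,  0.46, -2.  ]))
38
 -1
 15
 (np.float64(0.066702874264295), array([ 0.97,  0.94, -0.87,  2.36,  2.58,  0.7 ,  2.62]), array([ 0.21,  1.01, -0.97,  2.28,  2.13,  1.14,  2.36]))
 (np.float64(0.06670212086169691), array([0.16, 0.76, 0.32, 2.36, 3.72, 0.72, 1.19]), array([-0.7 ,  0.78,  0.38,  2.28,  2.98,  0.46,  1.13]))
 (np.float64(0.06670190048689584), array([ 0.88,  0.87, -0.72,  2.36,  2.73,  0.64,  2.42]), array([ 0.13,  0.92, -0.81,  2.28,  2.16,  1.01,  2.26]))
45
 1
 15
 (np.float64(4.440892098500626e-16), array([ 1.02,  1.05, -0.91,  2.43,  2.76,  0.9 , -0.58]), array([ 0.21,  1.13, -1.03,  2.34,  2.27,  1.39, -0.85]))
 (np.float64(4.440892098500626e-16), array([ 0.52,  0.81, -0.15,  2.43,  3.36,  0.84, -1.43]), array([-0.28,  0.82, -0.25,  2.34,  2.48,  0.88, -1.41]))
 (np.float64(4.440892098500626e-16), array([ 0.93,  0.97, -0.75,  2.43,  2.89,  0.85, -0.77]), array([ 0.14,  1.03, -0.89,  2.34,  2.29,  1.27, -0.96]))
45
 -1
 11
 (np.float64(4.440892098500626e-16), array([ 1.09,  1.14, -1.05,  2.43,  2.65,  0.96,  2.73]), array([ 0.27,  1.22, -1.15,  2.34,  2.26,  1.5 ,  2.39]))
 (np.float64(4.440892098500626e-16), array([-0.14,  0.99,  0.81,  2.43,  3.84,  1.2 ,  0.91]), array([-0.95,  0.94,  0.7 ,  2.34,  3.22,  0.65,  0.71]))
 (np.float64(4.440892098500626e-16), array([0.15, 0.84, 0.36, 2.43, 3.65, 0.98, 1.26]), array([-0.67,  0.82,  0.3 ,  2.34,  2.82,  0.69,  1.24]))
```

```bash
cat > sim.py <<'E'
from plan import *
V=R.from_matrix(np.c_[np.cross(by,[0,0,-1]),by,[0,0,-1]])
Z=np.array([0,0,1.])
def tilt(f,s):  # deg toward bx, by
    ax=np.cross([0,0,-1],f*bx+s*by); return R.from_rotvec(np.radians(ax))*V
def run(q,way,pos0,verbose=1):
    prev=way[0]; P=pos0[0]; 
    for (f,s),pt in zip(way[1:],pos0[1:]):
        n=max(2,int(np.hypot(f-prev[0],s-prev[1])/4)+1, int(np.linalg.norm(np.array(pt)-P)/30)+1)
        for i in range(1,n+1):
            u=i/n; q2,e=ik((P+(np.array(pt)-P)*u,tilt(prev[0]+(f-prev[0])*u,prev[1]+(s-prev[1])*u)),q,20.)
            d=np.abs(q2-q).max(); q=q2
            if e>6: print("  err",round(e,1),u,q.round(2))
        print((f,s),pt,q.round(2),"e",round(e,1),"lastd",d.round(2)); prev=(f,s); P=np.array(pt,float)
    return q
E
python3 - <<'E'
from sim import *
q=telemetry.read_state()["qpos"]; P0=np.array([477,-172,276.])
T=pose(-20.2,-172,105.1,40)[0]; pre=T-100*(np.sin(np.radians(40))*bx-np.cos(np.radians(40))*Z)
print(T,pre)
for side in (-30,-20):
  for X in ([520,-180,300],[480,-175,280]):
    X=np.array(X,float); print("side",side)
    qq=run(q,[(30,0),(5,0),(0,side),(25,side),(45,side),(45,0),(40,0),(40,0)],[P0,X,X,X,X,X,X,pre])
    print("drag"); 
    a=[pose(-20.2,y,105.1,40)[0] for y in (-172,-90,0,80,150)]
    run(qq,[(40,0)]*6,[pre]+a)
E
```

```text
[ 542.20281137 -183.16467018  105.1       ] [ 478.32678553 -175.98049068  181.70444431]
side -30
(5, 0) [ 520. -180.  300.] [-0.08  0.43  0.53  1.82 -0.31  0.89  2.06] e 0.3 lastd 0.1
(0, -30) [ 520. -180.  300.] [-0.56  0.59  0.85  1.83  0.12  0.84  1.57] e 0.2 lastd 0.05
(25, -30) [ 520. -180.  300.] [-0.75  0.51  1.04  2.16  0.22  0.23  1.37] e 3.9 lastd 0.07
  err 13.0 0.16666666666666666 [-0.71  0.46  0.96  2.17  0.54  0.23  1.05]
  err 13.3 0.3333333333333333 [-0.63  0.41  0.82  2.21  1.11  0.23  0.48]
  err 10.6 0.5 [-0.57  0.39  0.74  2.27  1.64  0.25 -0.07]
(45, -30) [ 520. -180.  300.] [-0.25  0.37  0.35  2.43  2.39  0.58 -0.83] e 1.3 lastd 0.15
(45, 0) [ 520. -180.  300.] [ 0.81  0.31 -0.48  2.37  3.47  0.27 -1.64] e 2.1 lastd 0.19
  err 11.7 1.0 [ 0.65  0.29 -0.29  2.35  3.78  0.23 -1.96]
(40, 0) [ 520. -180.  300.] [ 0.65  0.29 -0.29  2.35  3.78  0.23 -1.96] e 11.7 lastd 0.24
  err 7.5 1.0 [ 0.48  0.51 -0.03  2.47  3.62  0.52 -1.72]
(40, 0) [ 478.32678553 -175.98049068  181.70444431] [ 0.48  0.51 -0.03  2.47  3.62  0.52 -1.72] e 7.5 lastd 0.05
drag
(40, 0) [ 542.20281137
[... 5452 characters left out ...]
2  2.47  3.12  0.46 -1.18]
(40, 0) [ 478.32678553 -175.98049068  181.70444431] [ 0.84  0.57 -0.52  2.47  3.12  0.46 -1.18] e 7.5 lastd 0.06
drag
(40, 0) [ 542.20281137 -183.16467018  105.1       ] [ 0.7   0.8  -0.43  2.38  3.08  0.65 -1.12] e 0.1 lastd 0.05
(40, 0) [ 551.36762272 -101.67843678  105.1       ] [ 0.49  0.8  -0.44  2.43  2.9   0.76 -1.15] e 0.3 lastd 0.07
(40, 0) [561.42656202 -12.24232696 105.1       ] [ 0.26  0.81 -0.45  2.42  2.68  0.83 -1.18] e 0.2 lastd 0.06
(40, 0) [570.36784139  67.25643733 105.1       ] [ 0.06  0.81 -0.47  2.37  2.49  0.85 -1.18] e 0.2 lastd 0.07
(40, 0) [578.19146084 136.81785608 105.1       ] [-0.1   0.82 -0.48  2.3   2.31  0.84 -1.15] e 0.2 lastd 0.06
```

```bash
python3 - <<'E'
from sim import *
q=telemetry.read_state()["qpos"]; P0=np.array([477,-172,276.])
a=np.radians(40); T=pose(-20.2,-172,105.1,40)[0]
for back in (60,):
 pre=T-back*(np.sin(a)*bx-np.cos(a)*Z); print(pre)
 for side in (-45,-55):
  for X in ([560,-160,320],[560,-160,260],[600,-100,300]):
    X=np.array(X,float); print("side",side)
    qq=run(q,[(30,0),(5,0),(0,side),(25,side),(45,side),(55,side/2),(50,0),(40,0)],[P0,X,X,X,X,X,X,pre])
E
```

```text
[ 503.87719587 -178.85416248  151.06266659]
side -45
(5, 0) [ 560. -160.  320.] [-0.13  0.46  0.54  1.71 -0.31  0.97  1.98] e 0.4 lastd 0.11
(0, -45) [ 560. -160.  320.] [-0.71  0.74  0.95  1.73  0.25  0.93  1.39] e 0.1 lastd 0.04
(25, -45) [ 560. -160.  320.] [-0.94  0.76  1.2   2.06  0.33  0.33  1.14] e 0.3 lastd 0.09
  err 9.0 0.3333333333333333 [-0.96  0.76  1.21  2.11  0.55  0.23  0.88]
  err 11.3 0.5 [-0.95  0.72  1.15  2.15  1.    0.23  0.41]
  err 10.0 0.6666666666666666 [-0.94  0.71  1.12  2.19  1.47  0.23 -0.09]
(45, -45) [ 560. -160.  320.] [-0.78  0.61  0.84  2.3   2.05  0.52 -0.68] e 1.8 lastd 0.2
(55, -22.5) [ 560. -160.  320.] [-0.28  0.39  0.43  2.44  2.81  0.66 -1.27] e 0.6 lastd 0.12
(50, 0) [ 560. -160.  320.] [ 0.37  0.29 -0.03  2.35  3.65  0.4  -1.9 ] e 1.8 lastd 0.18
(40, 0) [ 503.87719587 -178.85416248  151.06266659] [ 0.36  0.63  0.09  2.47  3.59  0.67 -1.72] e 0.2 lastd 0.06
side -45
(5, 0) [ 560. -160.  260.] [-0.12  0.53  0.54  1.78 -0.39  0.84  2.06] e 0.3 lastd 0.1
(0, -45) [ 560. -160.  260.] [-0.74  0.89  1.04  1.78  0.07  0.81  1.49] e 0.1 lastd 0.05
(
[... 3651 characters left out ...]
    1.22  1.92  0.27  0.48  1.05] e 0.3 lastd 0.08
  err 7.0 0.6666666666666666 [-1.11  1.1   1.31  2.05  0.36  0.23  0.81]
  err 11.0 0.8333333333333334 [-1.11  1.08  1.27  2.07  0.73  0.23  0.41]
  err 9.7 1.0 [-1.1   1.07  1.23  2.11  1.19  0.23 -0.08]
(45, -55) [ 600. -100.  300.] [-1.1   1.07  1.23  2.11  1.19  0.23 -0.08] e 9.7 lastd 0.49
  err 7.0 0.125 [-1.08  1.    1.19  2.15  1.56  0.23 -0.44]
(55, -27.5) [ 600. -100.  300.] [-0.62  0.55  0.62  2.35  2.54  0.63 -1.24] e 0.5 lastd 0.1
(50, 0) [ 600. -100.  300.] [ 0.1   0.36  0.07  2.32  3.34  0.41 -1.76] e 1.4 lastd 0.15
(40, 0) [ 503.87719587 -178.85416248  151.06266659] [ 0.37  0.63  0.08  2.47  3.58  0.67 -1.71] e 0.2 lastd 0.05
```

```bash
cat > jp.py <<'E'
from sim import *
from scipy.interpolate import PchipInterpolator as PC
def rows(q0,K,n):
    K=np.array([q0]+K); t=np.arange(len(K)); f=PC(t,K); 
    # equalise by tool rotation+translation
    u=np.linspace(0,len(K)-1,400); F=[fk(f(a),p,sg) for a in u]
    d=np.r_[0,np.cumsum([max(np.degrees((F[i+1][1]*F[i][1].inv()).magnitude())/8,np.linalg.norm(F[i+1][0]-F[i][0])/45,np.abs(f(u[i+1])-f(u[i])).max()/.16) for i in range(399)])]
    n=int(np.ceil(d[-1])); uu=np.interp(np.linspace(0,d[-1],n+1),d,u); q=np.array(q0); out=[]
    T0=fk(q0,p,sg)
    for a in uu[1:]:
        T=fk(f(a),p,sg); r=np.degrees((T[1]*T0[1].inv()).as_rotvec()).round(1); s=(T[0]-T0[0]).round(0)
        T0=(T0[0]+s,R.from_rotvec(np.radians(r))*T0[1]); q,e=ik(T0,q,20.)
        print([*map(float,r),*map(float,s/1000),0],T0[0].round(0),q.round(2),round(e,1))
    print("final",f(uu[-1]).round(2))
E
python3 - <<'E'
from jp import *
q=telemetry.read_state()["qpos"]
a=np.radians(40);T=pose(-20.2,-172,105.1,40); pre=(T[0]-60*(np.sin(a)*bx-np.cos(a)*Z),T[1])
g,e=ik(pre,np.array([.45,.63,0,2.4,3.5,.67,-1.6]),1.); print(g.round(2),e,pre[0])
rows(q,[[.4,.35,0,2.1,-.6,.5,2.4],[.4,.38,0,2.1,.5,.55,1.3],[.4,.4,0,2.1,1.6,.55,.2],[.42,.45,0,2.25,2.6,.6,-.8],list(g)],0)
E
```

```text
[ 0.44  0.62 -0.02  2.47  3.51  0.65 -1.62] 0.00011466259343251295 [ 503.87719587 -178.85416248  151.06266659]
[5.3, 0.4, 3.2, 0.036, 0.02, 0.004, 0] [ 514. -151.  280.] [ 0.38  0.3   0.04  2.19 -0.98  0.37  2.8 ] 1.1
[2.7, 3.2, 1.4, 0.008, 0.007, -0.005, 0] [ 522. -144.  275.] [ 0.33  0.33  0.09  2.13 -0.86  0.47  2.67] 1.1
[0.5, 4.4, -0.3, -0.011, -0.001, -0.011, 0] [ 511. -145.  264.] [ 0.28  0.35  0.16  2.11 -0.75  0.53  2.55] 0.9
[-1.0, 4.6, -1.4, -0.02, -0.009, -0.012, 0] [ 491. -154.  252.] [ 0.22  0.36  0.23  2.1  -0.65  0.56  2.44] 0.6
[-2.1, 4.0, -1.6, -0.018, -0.013, -0.01, 0] [ 473. -167.  242.] [ 0.16  0.38  0.31  2.1  -0.55  0.57  2.35] 0.5
[-2.9, 3.5, -1.7, -0.017, -0.017, -0.006, 0] [ 456. -184.  236.] [ 0.1   0.39  0.39  2.1  -0.46  0.58  2.25] 0.5
[-3.4, 2.8, -1.8, -0.015, -0.021, -0.004, 0] [ 441. -205.  232.] [ 0.05  0.4   0.47  2.1  -0.38  0.58  2.18] 0.4
[-4.0, 2.1, -1.8, -0.011, -0.022, -0.001, 0] [ 430. -227.  231.] [-0.01  0.42  0.55  2.1  -0.3   0.56  2.1 ] 0.5
[-4.3, 1.4, -1.8, -0.008, -0.023, 0.002, 0] [ 422. -250.  233.] [-0.07  0.44  0.64  2.1  -0.23  0.
[... 1696 characters left out ...]
3.4, 0.004, 0.024, -0.019, 0] [ 551. -339.  282.] [-0.27  0.53  0.93  2.   -1.1   0.23  2.76] 85.9
[4.1, -0.0, 3.5, 0.0, 0.028, -0.025, 0] [ 551. -311.  257.] [-0.13  0.48  0.74  2.02 -1.1   0.23  2.82] 88.4
[4.9, 0.8, 3.5, -0.005, 0.033, -0.029, 0] [ 546. -278.  228.] [ 0.05  0.45  0.5   2.05 -1.1   0.23  2.88] 88.4
[4.9, 1.6, 3.0, -0.01, 0.033, -0.028, 0] [ 536. -245.  200.] [ 0.24  0.45  0.26  2.09 -1.1   0.23  2.93] 85.9
[5.0, 2.0, 2.7, -0.014, 0.033, -0.026, 0] [ 522. -212.  174.] [ 0.36  0.46  0.1   2.13 -1.1   0.23  2.94] 83.9
[5.0, 2.4, 2.3, -0.018, 0.033, -0.023, 0] [ 504. -179.  151.] [ 0.45  0.49 -0.03  2.17 -1.1   0.23  2.94] 81.2
final [ 0.44  0.62 -0.02  2.47  3.51  0.65 -1.62]
```

Request:
move_arm:
  steps:
    - [0.7,6.2,0,0.011,-0.002,0.006,0]
    - [0.7,6.2,0,0.011,-0.002,0.006,0]
    - [0.7,6.2,0,0.011,-0.002,0.006,0]
    - [0.7,6.2,0,0.011,-0.002,0.006,0]
    - [-7.5,0.8,0,0,0,0,0]

```text
clock: 12.0
eef_pos: [524.0, -180.6, 298.3]
tool_rot: [-3.07, 0.169, 3.054]
force: [-2.1, -0.5, -1.4]
width: 0.0
gripper_force: 0.0
```

Request:
move_arm:
  steps:
    - [-7.5,0.8,0,0,0,0,0]
    - [-7.5,0.8,0,0,0,0,0]
    - [-7.5,0.8,0,0,0,0,0]
    - [-0.7,-6.2,0,0,0,0,0]
    - [-0.7,-6.2,0,0,0,0,0]

```text
clock: 12.5
eef_pos: [521.4, -173.4, 296.2]
tool_rot: [-2.655, 0.366, 3.131]
force: [-0.3, -1.0, -1.2]
width: -0.0
gripper_force: 0.0
```

```bash
cat > st.py <<'E'
from sim import *
def st():
    s=telemetry.read_state(); A=R.from_euler('xyz',s["tool_rot"]); z=A.as_matrix()[:,2]
    q=np.array(s["qpos"]); print(round(s["clock"],2),s["eef_pos"].round(1),"q",q.round(2),"fwd",round(float(np.degrees(np.arctan2(z@bx,-z[2]))),1),"side",round(float(np.degrees(np.arctan2(z@by,-z[2]))),1))
    return s,A,q
def to(f,sd,pt):
    s,A,q=st(); print("to",(f,sd),"rotvec",np.degrees((tilt(f,sd)*A.inv()).as_rotvec()).round(1),"shift",(np.array(pt)-s["eef_pos"]).round(1))
E
python3 -c "
from st import *
to(25,-30,[520,-180,300]); to(45,-30,[520,-180,300]); to(45,0,[520,-180,300])"
```

```text
12.5 [ 521.4 -173.4  296.2] q [-0.71  0.48  0.98  2.15  0.16  0.29  1.46] fwd 23.7 side -27.7
to (25, -30) rotvec [-3.8 -2.8 -0.5] shift [-1.4 -6.6  3.8]
12.5 [ 521.4 -173.4  296.2] q [-0.71  0.48  0.98  2.15  0.16  0.29  1.46] fwd 23.7 side -27.7
to (45, -30) rotvec [ -6.7 -21.9   4. ] shift [-1.4 -6.6  3.8]
12.5 [ 521.4 -173.4  296.2] q [-0.71  0.48  0.98  2.15  0.16  0.29  1.46] fwd 23.7 side -27.7
to (45, 0) rotvec [ 22.  -24.9   9.6] shift [-1.4 -6.6  3.8]
```

Matches my simulation. Push on through the wrist flip.

Request:
move_arm:
  steps:
    - [-3.8,-2.8,0,0,0,0,0]
    - [-1.5,-6.5,1,0,0,0,0]
    - [-0.8,-6.5,1,0,0,0,0]
    - [-0.7,-6.2,1,0,0,0,0]
    - [0,0,0,0,0,0,0]

```text
clock: 13.0
eef_pos: [508.1, -192.2, 298.2]
tool_rot: [-2.561, 0.441, 3.138]
force: [0.8, 0.7, 0.0]
width: 0.1
gripper_force: 0.0
```

```bash
python3 -c "
from st import *
to(45,-30,[520,-180,300]); to(45,0,[520,-180,300])"
```

```text
13.0 [ 508.1 -192.2  298.2] q [-0.68  0.45  0.89  2.25  0.99  0.25  0.58] fwd 28.7 side -33.8
to (45, -30) rotvec [ -2.3 -17.3   6.3] shift [11.9 12.2  1.8]
13.0 [ 508.1 -192.2  298.2] q [-0.68  0.45  0.89  2.25  0.99  0.25  0.58] fwd 28.7 side -33.8
to (45, 0) rotvec [ 26.1 -20.7  13.2] shift [11.9 12.2  1.8]
```

q5 is turning as wanted (0.99).

Request:
move_arm:
  steps:
    - [-0.8,-5.7,2,0.004,0.004,0,0]
    - [-0.8,-5.7,2,0.004,0.004,0,0]
    - [-0.7,-5.7,2,0.004,0.004,0,0]
    - [0,0,0,0,0,0,0]

```text
clock: 13.4
eef_pos: [505.7, -200.7, 301.5]
tool_rot: [-2.508, 0.519, -3.114]
force: [0.6, 0.1, -0.9]
width: -0.2
gripper_force: 0.0
```

```bash
python3 -c "
from st import *
to(45,-30,[520,-180,300]); to(50,0,[530,-180,300])"
```

```text
13.4 [ 505.7 -200.7  301.5] q [-0.66  0.44  0.85  2.32  1.62  0.27 -0.07] fwd 34.3 side -37.2
to (45, -30) rotvec [  0.2 -12.7   6.3] shift [14.3 20.7 -1.5]
13.4 [ 505.7 -200.7  301.5] q [-0.66  0.44  0.85  2.32  1.62  0.27 -0.07] fwd 34.3 side -37.2
to (50, 0) rotvec [ 27.  -20.7  15.6] shift [24.3 20.7 -1.5]
```

Request:
move_arm:
  steps:
    - [0,-6.3,3,0.007,0.006,0,0]
    - [0,-6.3,3,0.007,0.006,0,0]
    - [3,-3,2,0.004,0.004,0,0]
    - [6,-1.5,3,0,0,0,0]
    - [6,-1.5,3,0,0,0,0]

```text
clock: 13.9
eef_pos: [510.4, -201.1, 299.1]
tool_rot: [-2.758, 0.708, -3.125]
force: [-0.0, 0.1, 0.2]
width: -0.2
gripper_force: 0.0
```

```bash
python3 -c "
from st import *
to(50,0,[530,-180,300]); to(40,0,[503.9,-178.9,151])"
```

```text
13.9 [ 510.4 -201.1  299.1] q [-0.06  0.28  0.28  2.42  2.61  0.34 -0.94] fwd 42.5 side -22.6
to (50, 0) rotvec [ 15.  -10.    8.3] shift [19.6 21.1  0.9]
13.9 [ 510.4 -201.1  299.1] q [-0.06  0.28  0.28  2.42  2.61  0.34 -0.94] fwd 42.5 side -22.6
to (40, 0) rotvec [16.7 -0.3  6.9] shift [  -6.5   22.2 -148.1]
```

Request:
move_arm:
  steps:
    - [5.6,-1,2.3,-0.002,0.007,-0.03,0]
    - [5.6,0,2.3,-0.002,0.007,-0.04,0]
    - [5.5,0.7,2.3,-0.002,0.007,-0.04,0]
    - [0,0,0,0,0,0,0]
    - [0,0,0,0,0,0,0]

```text
clock: 14.4
eef_pos: [506.6, -191.4, 212.3]
tool_rot: [-3.022, 0.693, 3.07]
force: [-0.7, 0.8, 0.2]
width: 0.1
gripper_force: 0.0
```

```bash
python3 -c "
from st import *
to(40,0,[516.6,-180.3,135.7])"
```

```text
14.4 [ 506.6 -191.4  212.3] q [ 0.48  0.46 -0.18  2.46  3.09  0.47 -1.28] fwd 39.9 side -7.0
to (40, 0) rotvec [ 5.2 -0.8  2.1] shift [ 10.   11.1 -76.6]
```

Request:
move_arm:
  steps:
    - [1.8,-0.3,0.7,0.003,0.004,-0.026,0]
    - [1.7,-0.3,0.7,0.003,0.004,-0.026,0]
    - [1.7,-0.2,0.7,0.004,0.003,-0.025,0]
    - [0,0,0,0,0,0,0]
    - [0,0,0,0,0,0,0]

```text
clock: 14.9
eef_pos: [520.6, -177.8, 145.7]
tool_rot: [-3.12, 0.696, 3.052]
force: [0.7, 0.1, 0.4]
width: 0.3
gripper_force: 0.0
```

```bash
python3 -c "
from st import *
to(40,0,[516.6,-180.3,135.7]);to(40,0,[542.2,-183.2,105.1])
a,b=(pose(-20.2,y,105.1,40)[0] for y in (-172,150)); print(b-a)"
```

```text
14.9 [ 520.6 -177.8  145.7] q [ 0.78  0.71 -0.6   2.47  2.85  0.66 -0.94] fwd 39.9 side -0.5
to (40, 0) rotvec [ 0.9 -0.2 -0.5] shift [ -4.   -2.5 -10. ]
14.9 [ 520.6 -177.8  145.7] q [ 0.78  0.71 -0.6   2.47  2.85  0.66 -0.94] fwd 39.9 side -0.5
to (40, 0) rotvec [ 0.9 -0.2 -0.5] shift [ 21.6  -5.4 -40.6]
[ 35.98864947 319.98252626   0.        ]
```

Request:
move_arm:
  steps:
    - [0.9,-0.2,-0.5,-0.004,-0.0025,-0.01,0]
    - [0,0,0,0,0,-0.007,0]
    - [0,0,0,0,0,0,0]
    - [0,0,0,0,0,0,0]

```text
clock: 15.3
eef_pos: [519.3, -182.2, 130.0]
tool_rot: [3.14, 0.698, 3.029]
force: [-0.6, -0.7, -0.3]
width: -0.2
gripper_force: 0.0
```

```bash
python3 -c "
from st import *
to(40,0,[542.2,-183.2,105.1])"
```

```text
15.3 [ 519.3 -182.2  130. ] q [ 0.88  0.8  -0.73  2.47  2.76  0.72 -0.8 ] fwd 40.0 side 0.0
to (40, 0) rotvec [-0.1 -0.   0. ] shift [ 22.9  -1.  -24.9]
```

Request:
move_arm:
  steps:
    - [0,0,0,0.005,0,-0.013,0]
    - [0,0,0,0.01,-0.001,-0.009,0]
    - [0,0,0,0.008,0,-0.003,0]
    - [0,0,0,0,0,0,0]

```text
clock: 15.7
eef_pos: [543.5, -183.4, 104.2]
tool_rot: [3.136, 0.698, 3.024]
force: [-0.2, -0.1, -0.1]
width: -0.1
gripper_force: 0.0
```

```bash
python3 - <<'E'
from st import *
to(40,0,[542.2,-183.2,105.1])
from h import *
im,d=eyes.get_image("side"); cv2.imwrite("pics/s3.png",cv2.resize(im[180:330,190:350],None,fx=4,fy=4,interpolation=cv2.INTER_CUBIC)); c=cam("side")
for t in ["row","hood_lip","switch_box"]:
    r=finder.pinpoint("side",t); print(t,[(np.round(w(c,q["location"]),1),round(q["confidence"],2)) for q in r[:2]])
E
```

```text
15.7 [ 543.5 -183.4  104.2] q [ 0.84  0.87 -0.71  2.41  2.76  0.75 -0.78] fwd 40.0 side 0.1
to (40, 0) rotvec [-0.2  0.   0.1] shift [-1.3  0.2  0.9]
row [(array([430.7, 387.6,  -1.9]), 0.58), (array([581.7, -16.8,  52.5]), 0.56)]
hood_lip [(array([555.3, -11.4, 137.2]), 0.65)]
switch_box [(array([581.2, -16.2,   1.1]), 0.78)]
```

View pics/s3.png

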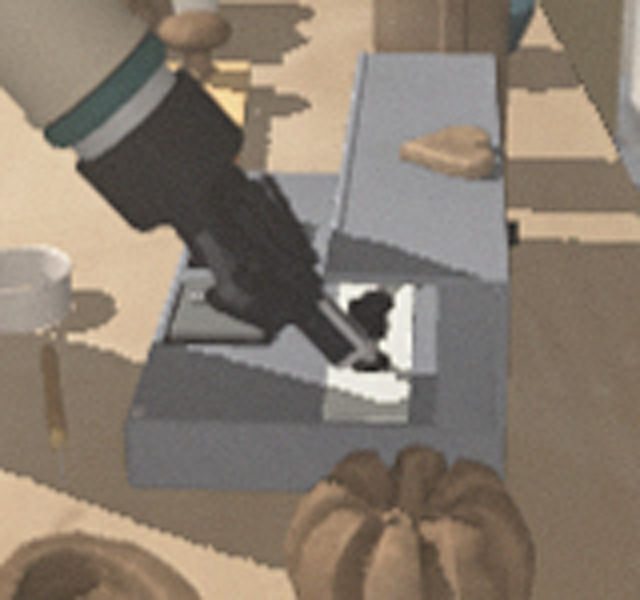

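Request:
move_arm:
  steps:
    - [0,0,0,0.0012,0.02,0.0005,0]
    - [0,0,0,0.0028,0.025,0,0]
    - [0,0,0,0.0028,0.025,0,0]
    - [0,0,0,0.0028,0.025,0,0]

```text
clock: 16.3
eef_pos: [552.9, -88.4, 105.0]
tool_rot: [3.138, 0.696, 3.025]
force: [1.2, -0.9, -0.6]
width: -0.0
gripper_force: 0.0
```

```bash
cat > dr.py <<'E'
from st import *
s,A,q=st(); d=s["eef_pos"]-O; print("box",(d@bx).round(1),(d@by).round(1),d[2].round(1),"force",s["force"].round(1),"rot",np.degrees((tilt(40,0)*A.inv()).as_rotvec()).round(1))
E
python3 dr.py
```

```text
16.3 [552.9 -88.4 105. ] q [ 0.65  0.91 -0.83  2.47  2.52  0.96 -0.79] fwd 39.9 side 0.1
box -20.2 -76.6 105.0 force [ 1.2 -0.9 -0.6] rot [-0.2 -0.1  0.1]
```

Request:
move_arm:
  steps:
    - [0,0,0,0.0028,0.025,0,0]
    - [0,0,0,0.0028,0.025,0,0]

```text
clock: 16.5
eef_pos: [557.8, -38.3, 103.9]
tool_rot: [3.131, 0.694, 3.019]
force: [-0.2, 0.5, -0.6]
width: -0.0
gripper_force: 0.0
```

```bash
python3 dr.py
```

```text
16.5 [557.8 -38.3 103.9] q [ 0.6   1.   -1.    2.47  2.35  1.12 -0.71] fwd 39.7 side 0.2
box -20.9 -26.3 103.9 force [-0.2  0.5 -0.6] rot [-0.5 -0.2  0.2]
```

Request:
move_arm:
  steps:
    - [0,0.4,0,0.0028,0.025,0.0005,0]
    - [0,0.4,0,0.0028,0.025,0.0005,0]

```text
clock: 16.7
eef_pos: [563.6, 11.5, 105.1]
tool_rot: [3.137, 0.68, 3.023]
force: [0.3, -0.2, -0.3]
width: 0.2
gripper_force: 0.0
```

```bash
python3 dr.py
```

```text
16.7 [563.6  11.5 105.1] q [ 0.47  0.99 -1.02  2.44  2.25  1.16 -0.75] fwd 39.0 side 0.0
box -20.7 23.9 105.1 force [ 0.3 -0.2 -0.3] rot [-0.3 -1.   0.2]
```

Past the tightest point; finish the drag.

Request:
move_arm:
  steps:
    - [0,0,0,0.0028,0.025,0,0]
    - [0,0,0,0.0028,0.025,0,0]
    - [0,0,0,0.0028,0.025,0,0]
    - [0,0,0,0.0028,0.025,0,0]
    - [0,0,0,0.0028,0.025,0,0]

```text
clock: 17.2
eef_pos: [577.9, 136.7, 105.5]
tool_rot: [3.138, 0.682, 3.024]
force: [-0.2, -1.2, 0.2]
width: 0.3
gripper_force: 0.0
```

```bash
python3 dr.py; python3 - <<'E'
from h import *
im,d=eyes.get_image("wrist"); cv2.imwrite("pics/w4.png",im)
E
```

```text
17.2 [577.9 136.7 105.5] q [ 0.18  1.02 -1.04  2.32  2.07  1.26 -0.81] fwd 39.1 side 0.1
box -20.5 149.9 105.5 force [-0.2 -1.2  0.2] rot [-0.3 -0.9  0.1]
```

View pics/w4.png

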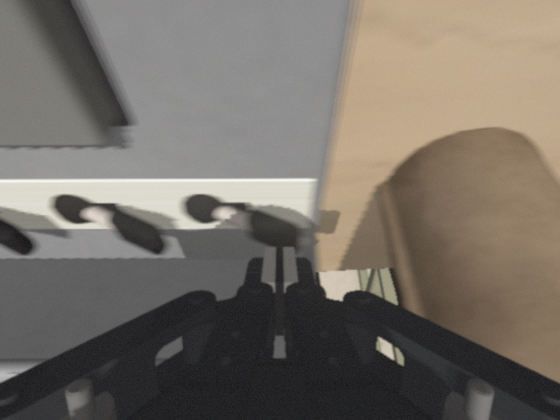

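```bash
python3 - <<'E'
from h import *
im,d=eyes.get_image("side"); cv2.imwrite("pics/s4.png",cv2.resize(im[180:330,190:350],None,fx=4,fy=4,interpolation=cv2.INTER_CUBIC))
E
```

```text
(no output)
```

View pics/s4.png

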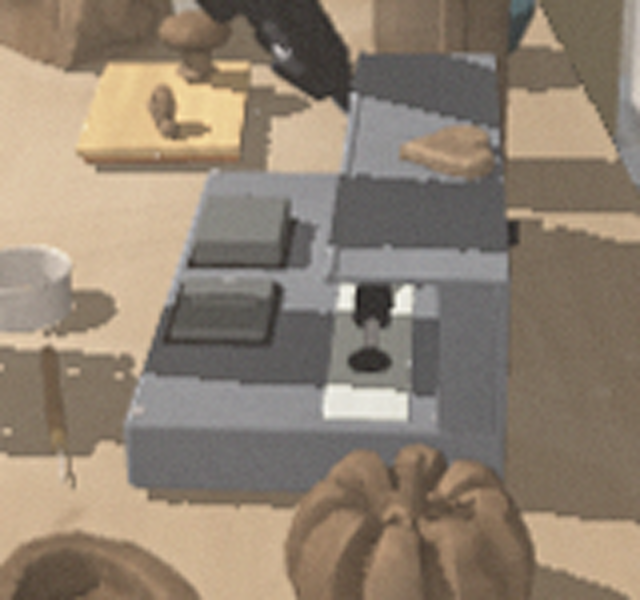

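```bash
python3 - <<'E'
from st import *
s,A,q=st(); P0=s["eef_pos"]; a=np.radians(39)
B=lambda x,y,z:O+x*bx+y*by+[0,0,z]
w1=P0-70*(np.sin(a)*bx-np.cos(a)*Z)
for f in (25,10,0):
    print(f); r=np.radians(f); t=lambda z:B(-90-19*np.sin(r),50,z+19*np.cos(r))
    run(q,[(39,0),(39,0),(39,0),(f,0),(f,0),(f,0)],[P0,w1,w1+[0,0,60],t(200),t(80),t(56)])
E
```

```text
17.3 [578.5 140.5 106.3] q [ 0.18  1.02 -1.05  2.32  2.07  1.26 -0.81] fwd 39.1 side 0.5
25
(39, 0) [534.70308595 145.38854649 160.66534771] [ 0.23  0.92 -1.11  2.37  2.01  1.21 -0.8 ] e 0.1 lastd 0.05
(39, 0) [534.70308595 145.38854649 220.66534771] [ 0.29  0.79 -1.2   2.33  1.85  1.13 -0.68] e 0.3 lastd 0.05
(25, 0) [489.67275276  46.14311961 217.21984795] [ 0.64  0.68 -1.25  2.34  1.56  0.82 -0.26] e 0.7 lastd 0.13
(25, 0) [489.67275276  46.14311961  97.21984795] [ 0.49  0.98 -1.09  2.42  1.97  1.   -0.58] e 0.4 lastd 0.07
(25, 0) [489.67275276  46.14311961  73.21984795] [ 0.48  1.05 -1.06  2.42  2.04  1.04 -0.63] e 0.2 lastd 0.03
10
(39, 0) [534.70308595 145.38854649 160.66534771] [ 0.23  0.92 -1.11  2.37  2.01  1.21 -0.8 ] e 0.1 lastd 0.05
(39, 0) [534.70308595 145.38854649 220.66534771] [ 0.29  0.79 -1.2   2.33  1.85  1.13 -0.68] e 0.3 lastd 0.05
(10, 0) [494.37354609  45.61441823 218.71134731] [ 0.65  0.73 -1.25  2.12  1.08  0.91  0.24] e 0.4 lastd 0.11
(10, 0) [494.37354609  45.61441823  98.71134731] [ 0.51  0.91 -1.03  2.2   1.45  0.8  -0.06] e 0.4 lastd 0.08
(10, 0) [494.37354609  45.61441823  74.71134731] [ 0.49  0.95 -1.    2.21  1.53  0.79 -0.12] e 0.2 lastd 0.04
0
(39, 0) [534.70308595 145.38854649 160.66534771] [ 0.23  0.92 -1.11  2.37  2.01  1.21 -0.8 ] e 0.1 lastd 0.05
(39, 0) [534.70308595 145.38854649 220.66534771] [ 0.29  0.79 -1.2   2.33  1.85  1.13 -0.68] e 0.3 lastd 0.05
(0, 0) [497.65218978  45.24566697 219.        ] [ 0.63  0.8  -1.25  1.98  0.89  1.07  0.43] e 0.3 lastd 0.08
(0, 0) [497.65218978  45.24566697  99.        ] [ 0.53  0.96 -1.06  2.05  1.14  0.9   0.25] e 0.2 lastd 0.05
(0, 0) [497.65218978  45.24566697  75.        ] [ 0.51  0.99 -1.02  2.06  1.2   0.87  0.21] e 0.1 lastd 0.03
```

Request:
move_arm:
  steps:
    - [0,0,0,-0.012,0.0013,0.015,0]
    - [0,0,0,-0.016,0.0018,0.02,0]
    - [0,0,0,-0.016,0.0018,0.02,0]
    - [0,0,0,0,0,0.03,0]
    - [0,0,0,0,0,0.03,0]

```text
clock: 17.8
eef_pos: [533.0, 140.1, 220.6]
tool_rot: [3.139, 0.68, 3.026]
force: [1.0, -0.7, 0.2]
width: -0.1
gripper_force: 0.0
```

Request:
move_arm:
  steps:
    - [0.9,7.8,0,-0.0074,-0.02,-0.004,0]
    - [0.9,7.8,0,-0.0074,-0.02,-0.004,0]
    - [0.9,7.8,0,-0.0074,-0.02,-0.008,0]
    - [0.9,7.7,0,-0.0074,-0.02,-0.008,0]
    - [0.9,7.7,0,-0.0074,-0.02,-0.008,0]

```text
clock: 18.3
eef_pos: [499.0, 45.2, 190.2]
tool_rot: [-3.134, 0.052, 3.026]
force: [1.2, -1.3, -1.0]
width: 0.2
gripper_force: 0.0
```

Request:
move_arm:
  steps:
    - [0,0,0,0,0,0,0]
    - [0,0,0,0,0,0,0]

```text
clock: 18.5
eef_pos: [499.5, 45.8, 188.9]
tool_rot: [-3.134, 0.056, 3.023]
force: [-0.8, 0.7, -0.1]
width: -0.1
gripper_force: 0.0
```

```bash
python3 -c "
from st import *
to(0,0,O-90*bx+50*by+[0,0,100])"
```

```text
18.5 [499.5  45.8 188.9] q [ 0.56  0.76 -1.17  2.02  0.93  0.97  0.36] fwd 3.2 side -0.5
to (0, 0) rotvec [0.8 3.1 0.4] shift [ -1.9  -0.6 -88.9]
```

Request:
move_arm:
  steps:
    - [0.8,3.1,0.4,-0.002,0,-0.035,0]
    - [0,0,0,0,0,-0.035,0]
    - [0,0,0,0,0,-0.02,0]
    - [0,0,0,0,0,-0.008,0]
    - [0,0,0,0,0,-0.006,0]

```text
clock: 19.0
eef_pos: [496.8, 47.8, 85.6]
tool_rot: [-3.141, -0.0, 3.035]
force: [-2.9, -0.2, 4.1]
width: 0.0
gripper_force: 1.9
```

Request:
move_arm:
  steps:
    - [0,0,0,0,0,-0.006,0]
    - [0,0,0,0,0,-0.003,0]
    - [0,0,0,0,0,0,0]

```text
clock: 19.3
eef_pos: [498.3, 47.3, 76.9]
tool_rot: [3.141, 0.001, 3.033]
force: [0.8, -0.8, 1.6]
width: -0.2
gripper_force: 0.0
```

Request:
move_arm:
  steps:
    - [0,0,0,0,0,-0.0015,0]
    - [0,0,0,0,0,0,0]

```text
clock: 19.5
eef_pos: [498.5, 47.3, 76.7]
tool_rot: [-3.141, 0.003, 3.033]
force: [-3.5, -0.7, 14.7]
width: -0.2
gripper_force: 7.4
```

Request:
move_arm:
  steps:
    - [0,0,0,0,0,-0.0005,0]
    - [0,0,0,0,0,0.01,0]
    - [0,0,0,0,0,0.04,0]
    - [0,0,0,0,0,0.05,0]
    - [0,0,0,0,0,0.05,0]

```text
clock: 20.0
eef_pos: [497.8, 46.8, 226.1]
tool_rot: [3.141, -0.0, 3.033]
force: [1.5, -0.9, -1.9]
width: 0.2
gripper_force: 0.0
```

Request:
move_arm:
  steps:
    - [0,0,0,-0.03,0,0.03,0]
    - [0,0,0,-0.03,0,0.03,0]
    - [0,0,0,0,0,0,0]
    - [0,0,0,0,0,0,0]

```text
clock: 20.4
eef_pos: [438.6, 46.3, 285.4]
tool_rot: [-3.14, 0.004, 3.032]
force: [0.9, 0.1, -1.6]
width: -0.1
gripper_force: 0.0
```

```bash
python3 - <<'E'
from st import *
from h import *
im,d=eyes.get_image("wrist"); c=cam("wrist"); P=cloud(c,d).reshape(-1,3)
s,_,_=st(); print(s["force"])
for n,y in (("standby",50),("run",-50)):
    C=(O-90*bx+y*by); D=P-C; m=(abs(D@bx)<20)&(abs(D@by)<28)&(abs(P[:,2]-65)<20); print(n,m.sum(),np.percentile(P[m][:,2],[20,50,80]))
m=(abs((P-O)@bx+115)<0); D=P-O; u,v=D@bx,D@by; m=(abs(u+45)<8)&(abs(v)<90)&(abs(P[:,2]-50)<12); print("deck",m.sum(),np.median(P[m][:,2]))
im,d=eyes.get_image("side"); c=cam("side")
for t in ["key_standby_top","key_run_top","snail","heart","pumpkin","lidded_dish","mushroom"]:
    r=finder.pinpoint("side",t); print(t,[(np.round(w(c,q["location"])),round(q["confidence"],2)) for q in r[:1]])
E
```

```text
20.45 [438.6  46.3 284.5] q [ 0.67  0.52 -1.22  2.    0.58  1.02  0.63] fwd 0.1 side -0.0
[-0.06361169  0.27686401 -0.21875613]
standby 1569 [56.26098211 56.87696914 57.49998599]
run 1716 [68.25018243 68.93247921 69.86325133]
deck 1037 48.64625818985468
key_standby_top [(array([498.,  41.,  56.]), 0.52)]
key_run_top [(array([485., -56.,  71.]), 0.71)]
snail [(array([428., 330.,  21.]), 0.48)]
heart [(array([619., -40., 139.]), 0.78)]
pumpkin [(array([ 573., -293.,   -1.]), 0.81)]
lidded_dish [(array([ 432., -338.,    0.]), 0.62)]
mushroom [(array([455., 438.,  23.]), 0.49)]
```

```bash
python3 -c "
from cell import ctrl; print(ctrl.finish_job())"
```

```text
the job is handed in; nothing more can be done
None
```

I handed the job in at about 20 s of the 58 s allowed: the snail stands on the ware board, one drag left all four toggles off, and the flat key is down with the ribbed key up. The side camera shows the other pieces in place, though I did not re-check the vase at the end, and the verdict was not shown to me.

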